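Index a flange for its second bolt hole and lock it

TASK

The first of six bolt holes is drilled in the flange on the indexing fixture; set it up for the second. Swing the cam lever fully open to free the head, turn the head by its wing handle until the drilled hole stands exactly four clicks clockwise (seen from above) past the drill bush (24 clicks make a turn), then swing the lever fully closed to lock it there. Leave the loose things round the fixture where they are.

Things in the scene. Friction and masses are not known exactly. Their poses are not given: they have to be found in the camera images.
- fixture: Grey cast indexing fixture fixed to the bench, base about 162 x 132 x 16 mm. Origin: on the bench, on the head's vertical turning axis. Its +x points from that axis to the post whose flat arm (22 mm wide, top 64 mm above the bench; bolt head on it 73 mm) holds the drill bush over the flange; +y is left when looking along +x, +z up. The cam lever's pivot pin stands at x = 20.7, y = -77.3 mm.
- index_head (a joint): Head angle in rad, growing clockwise seen from above; 0: drilled hole right under the bush. One click is 15 deg = 0.2618; four clicks past the bush reads 1.047. Starts locked, on a click from one short of the bush to two past it. Turning takes about 0.25 N m; let go, a spring roller pulls it to the nearest click; with the lever closed a bolt locks it: do not force it. Stops at -2.9 and 2.9.
- head_handle (a point): Middle of the black wing handle on top of the head, on the turning axis, 86 mm above the bench. The handle is an upright flat bar 14 mm thick, 60 mm long (67 mm with its pointed end), from 70 to 102 mm above the bench. x runs along the bar to the pointed end, which lies above the drilled hole; y across its thickness; z up. Turns with the head.
- drilled_hole (a point): The one drilled hole (9 mm, dark) in the top of the flange, 34 mm from the turning axis, 52 mm above the bench. The flange is an aluminium disc 88 mm across that turns with the head; below it lies the dark index plate with 24 notches in its rim, 106 mm over the teeth.
- drill_bush (a point): Top centre of the drill bush, a dark steel sleeve 17 mm across with a 10 mm bore in the end of the arm, 34 mm from the turning axis on the fixture's +x side, 66 mm above the bench.
- cam_lever (a joint): Angle of the cam lever, on the fixture's -y side, swinging level about its pivot pin: 0 closed (locked; points along the fixture's -x, beside the head), 1.7 fully open (points out to -y), growing anticlockwise from above. An over-centre spring holds it at either end (about 1.5 N at the knob). It closes only while the head sits on a click: it drives a locking bolt into a notch.
- lever_knob (a point): Middle of the black upright round handle at the end of the cam lever, 78 mm above the bench, 70 mm from the lever's pivot pin. It is 13 mm thick at its foot, 20 mm at its widest, and reaches from 57 to 95 mm above the bench; the lever's flat steel arm below it lies at 48 to 57 mm. It swings with the lever.
- finished_flange: Loose finished flange lying flat, aluminium disc 88 mm across and 8 mm thick with six small dark holes; bystander. Origin: centre of its underside.
- spanner: Loose combination spanner, 193 mm long, lying flat; bystander. Origin: centre of its underside.
- cutting_oil: Loose orange plastic oil bottle with black cap, 40 x 66 x 154 mm, standing; bystander. Origin: centre of its underside.
- drill_case: Loose red metal case with hinged lid, shut, 76 x 119 x 48 mm; bystander. Origin: centre of its underside.

How it is judged (in metres and radians):
On the way, in this order (a step that is already met when the one before it is completed fails the run):
1. the cam lever is swung fully open (value of joint cam_lever above 1.5 rad), for 0.1 s.
2. with the lever open, the head stands on the fourth click past the bush (value of joint cam_lever above 1.4 rad and value of joint index_head between 0.967 and 1.127 rad), for 0.2 s.
At the end, for the whole second after the job is handed in: The cam lever is fully closed (within 0.12 rad) and the head is locked on the fourth click clockwise past the drill bush (1.047 rad within 0.05 rad) (value of joint cam_lever below 0.12 rad and value of joint index_head between 0.997 and 1.097 rad); the robot touches nothing.
It fails at once if a loose thing beside the fixture is shifted by more than 30 mm (distance of any of finished_flange, spanner, cutting_oil, drill_case from where it was at the start of the episode above 0.03 m).
It also fails if it takes over 61 s, if anything falls off the work surface, if the arm or the gripper's body presses on something with over 40 N, if the wrist force passes 120 N, or if a joint passes its speed limit or range.

ROBOT

A 6-joint arm with a two-finger parallel gripper is mounted at the origin on a cart in front of the work surface, level with it; the furniture and walls round the work are solid. World frame = base frame: x ahead of the robot, y to its left, z up, the work surface at z = 0. Lengths are in mm, angles in degrees, forces in N, time in s.
With the tool pointing down it reaches from about 350 to 850 mm from the base axis. Payload 8.1 kg.
Tool frame: the origin (TCP) lies between the finger pads; the fingertips stand 17 mm ahead of it and the grasp point (between the pads) lies 2 mm behind it; z points along the fingers, y is the line along which they close (so a half turn about z gives the same grasp; the last joint's range is limited). The gripper opens to 85 mm and grips with 20 to 120 N. Pads are 22 mm wide; open, the fingers measure 114 mm over their backs; the gripper's body (76 mm by 85 mm) begins 54 mm behind the grasp point. The pads swing forward as they close: fully open they stand 13 mm farther back than shut.
Start: joints at [-82.128, 7.471, 85.268, -0, 87.261, -4.893], TCP at [132.597, -585.17, 248.292] pointing down, gripper open.
Joint ranges: [-169.43, 169.43], [-51.17, 129.36], [1.28, 143.12], [-76.62, 256.62], [0, 156.53], [-152.29, 152.29]. Speed limits (degrees/s): [136.94, 136.94, 159.86, 180, 180, 180].

INTERFACE

Orientations are given as [roll, pitch, yaw] about the fixed x, y, z axes, in that order (R = Rz(yaw) Ry(pitch) Rx(roll)).
In Python, from bench import sense, snapshot, hand_in, trace, place_of gives the robot as it stands.
- The arm moves only by the shell command python3 -m handwheel 'ROWS' [FORCE]. ROWS is JSON, a list of rows, each a list of 7 numbers: the opening, from -1 (shut) to 1 (fully open), then the shift along the tool's x, y, z in cm, then the turn, a rotation vector about the tool's x, y, z in rad. A call has 1 to 12 rows; each row shifts and turns the commanded pose from where the row before left it, along the tool's axes as they then stand; what a row does not reach is not made up. A row lasts 1/12 s, in which the tool goes at most 41.7 mm and 7.16 degrees, less where a joint would pass 70% of its speed; a pose out of reach is approached as far as the arm can. A call with a gripper value outside its range is refused whole. The fingers move at their own pace and stop on an object; FORCE is the grip in N (left out, the last holds). Time passes only in rows, so rows that do not move let the fingers close. It gives the time, the measured TCP pose, the force, the opening and the grip force at its end, in the units of the state.
- sense(): the state, without advancing time (a new reading comes with each control period).
- snapshot(name): name is "side" or "top"; returns a dict with "image" (384x512x3 uint8, red, green, blue), "intrinsics" (3x3 intrinsics, pixels), "R" (3x3) and "t" (3): a world point X has camera coordinates R X + t. Camera axes: x right, y down, z forward; pixel columns grow to the right and rows downward; lengths in mm; the calibration is good to about 2 mm. A picture is of the moment at which its call begins. There is no depth.
- hand_in(): hands the job in; it is judged then, once.
Trained networks look in a picture, given as the dict that the camera call returned (one of the last four; its "shot" number tells which), for a name from the list of things; names that differ only in an ending like _2 or _b are one class to them, and where a whole thing is asked for, a point or a joint stands for the part that bears it (a point fixed in the world has none). Each returns a list of dicts, best first, with "conf" (0 to 1); they miss things now and then, are a little off and sometimes report something else, mostly with a low value. They report only what shows in the picture. A call takes as long as a camera call.
- trace(picture, query): "pixels" (384x512 bool, what is visible of it).
- place_of(picture, query): "location" ([x, y, z] in mm, in world coordinates, good to about 4 mm: a listed point, or the origin of a listed thing).
The state is a dict: "time": time; "joint_pos": joint angles; "qd": joint speeds; "joint_efforts": joint torques, N m; "tool_pos": TCP position; "tcp_rot": TCP orientation; "ft_force": force on the tool from outside, world axes, zero at the start; "wrist_torque": the same for the moment, N m; "finger_gap": finger opening in mm; "grip_force": force on a finger pad.
Only numpy, scipy, OpenCV 4.12 (cv2) and the standard library are available. Lean on these libraries where they do the work, as an engineer would, in place of code of your own. Each camera call takes 0.05 s, during which the arm holds its last target. There are 200 camera calls.

## Working session

There is one attempt and no reset: what is moved stays moved. The work goes in short steps, Python scripts to look and compute and a shell command to move; the robot and the scene stay as the last step left them, time stands still between calls to the robot, and variables do not carry over. Pictures are saved under pics/ and viewed, at most 10 in all, crops included, and the job is handed in when it is done.

```bash
mkdir -p pics; cat > h.py <<'E'
import numpy as np, cv2
from bench import *
def look(names,cams=("top","side"),save=None):
    for c in cams:
        s=snapshot(c)
        if save: cv2.imwrite(f"pics/{save}_{c}.png",s["image"][:,:,::-1])
        for n in names:
            r=place_of(s,n)
            for q in r[:2]:
                X=np.array(q["location"]);p=s["intrinsics"]@(s["R"]@X+s["t"]);p=p[:2]/p[2]
                print(c,n,round(q["conf"],2),X.round(1),p.round())
E
python3 - <<'E'
from h import *
look(["fixture","head_handle","drilled_hole","drill_bush","lever_knob","finished_flange","spanner","cutting_oil","drill_case"],save="a")
s=sense();print({k:np.round(v,2) for k,v in s.items()})
a=cv2.imread("pics/a_top.png");b=cv2.imread("pics/a_side.png")
cv2.imwrite("pics/ab.png",cv2.resize(np.vstack([a,b]),(400,600)))
E
```

```text
top fixture 0.82 [556.7 -37.3  -4.9] [259. 182.]
top fixture 0.28 [582.1 -63.5  51.3] [269. 167.]
top head_handle 0.55 [553.9 -35.8  88.5] [258. 175.]
top drilled_hole 0.81 [579.7 -63.8  50. ] [269. 168.]
top drill_bush 0.62 [592.1 -47.2  68.7] [262. 162.]
top drill_bush 0.49 [ 619.6 -329.    -1.9] [371. 157.]
top lever_knob 0.78 [486.6 -97.2  76.4] [284. 204.]
top finished_flange 0.6 [435.6 254.3   1. ] [143. 230.]
top spanner 0.87 [ 435.6 -261.6   -8.4] [348. 229.]
top spanner 0.46 [558.7 -35.3  -6.4] [258. 182.]
top cutting_oil 0.95 [ 5.679e+02  2.350e+02 -4.000e-01] [153. 178.]
top cutting_oil 0.72 [ 617.4 -326.3   -1. ] [370. 158.]
top drill_case 0.88 [ 614.4 -330.1   -3.7] [372. 159.]
top drill_case 0.65 [581.6 -65.8  50.6] [270. 168.]
side fixture 0.83 [ 5.619e+02 -3.590e+01 -1.000e-01] [234. 211.]
side head_handle 0.61 [558.5 -37.2  90.2] [234. 182.]
side drilled_hole 0.86 [580.1 -63.2  53.3] [231. 189.]
side drill_bush 0.72 [591.1 -44.6  66.2] [225. 187.]
side lever_knob 0.54 [486.7 -93.6  78.1] [267. 180.]
side finished_flange 0.92 [441.5 249.4  -4.3] [237. 287.]
side spanner 0.65 [ 437.2 -260.5    1.9] [300. 182.]
side spanner 0.38 [ 614.3 -334.2   -1.6] [253. 166.]
side cutting_oil 0.59 [564.8 232.9  -5.5] [188. 271.]
side drill_case 0.8 [ 614.3 -332.5   -3.2] [253. 166.]
{'time': np.float64(1.0), 'joint_pos': array([-82.13,   7.47,  85.27,  -0.  ,  87.26,  -4.89]), 'qd': array([-0.06,  0.01,  0.  ,  0.03, -0.  , -0.04]), 'joint_efforts': array([  0.  , -56.93, -50.09,   0.  ,   0.  ,   0.  ]), 'tool_pos': array([ 132.6 , -585.17,  248.3 ]), 'tcp_rot': array([180.  ,   0.  ,  12.76]), 'ft_force': array([-0.22, -0.59, -0.02]), 'wrist_torque': array([-0.02,  0.05,  0.01]), 'grip_force': np.float64(0.0), 'finger_gap': np.float64(85.13)}
```

View pics/a_top.png

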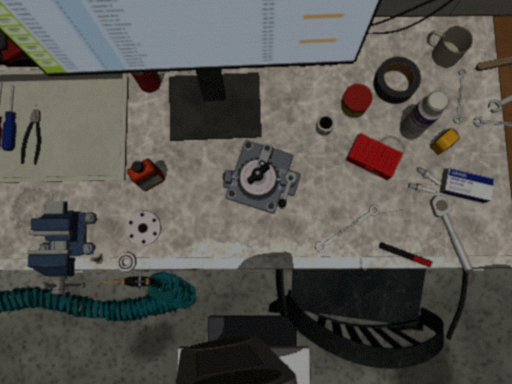

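View pics/a_side.png

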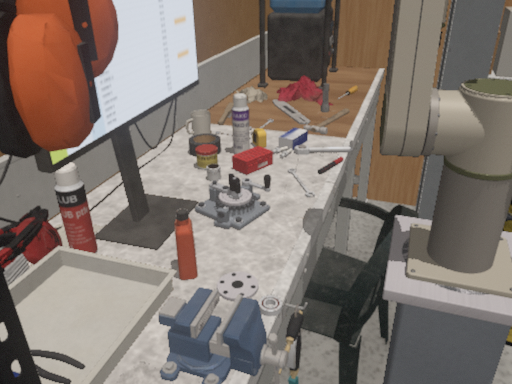

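The top view shows the fixture at about (259,180), with the handle pointing to about (268,168) and the black knob at (283,203). The lever is closed. The loose parts are all well away from the fixture. Next I'll average several measurements and fit the fixture pose.

```bash
cat > fit.py <<'E'
from h import *
from scipy.optimize import least_squares
def fit(n=4,lever=True,save=None):
    P={}
    for i in range(n):
        for c in ("top","side"):
            s=snapshot(c)
            if save and i==0: cv2.imwrite(f"pics/{save}_{c}.png",s["image"][:,:,::-1])
            for k in ("fixture","head_handle","drilled_hole","drill_bush","lever_knob"):
                r=place_of(s,k)
                if r and r[0]["conf"]>.4: P.setdefault(k,[]).append(r[0]["location"])
    M={k:np.median(v,0) for k,v in P.items()}
    for k in M: print(k,len(P[k]),M[k].round(1),np.std(P[k],0).round(1))
    return M
def solve(M,ax=None,th=None):
    R=lambda a:np.array([[np.cos(a),-np.sin(a)],[np.sin(a),np.cos(a)]])
    def f(p):
        x,t,h,l=p[:2],p[2],p[3],p[4]
        m={"fixture":[0,0],"head_handle":[0,0],"drill_bush":[34,0],"drilled_hole":34*np.array([np.cos(h),-np.sin(h)]),
           "lever_knob":np.array([20.7,-77.3])+70*np.array([-np.cos(l),-np.sin(l)])}
        e=[x+R(t)@m[k]-M[k][:2] for k in M]
        return np.r_[np.concatenate(e)]
    return f
E
python3 - <<'E'
from fit import *
M=fit(4,save="b"); f=solve(M)
r=least_squares(lambda p:f(np.r_[p,0.]),[558,-37,-.3,.5]);print(r.x[:2],np.degrees(r.x[2:]),r.fun.round(1))
t=cv2.imread("pics/b_top.png")[130:230,205:315];s=cv2.imread("pics/b_side.png")[160:240,185:285]
cv2.imwrite("pics/bc.png",np.hstack([cv2.resize(t,(440,400),interpolation=2),cv2.resize(s,(360,400),interpolation=2)]))
E
```

```text
fixture 8 [559.1 -36.6  -1.7] [2.9 1.1 2.2]
head_handle 8 [557.4 -35.1  86.8] [1.3 2.  2. ]
drilled_hole 8 [581.2 -62.8  51.6] [0.7 1.2 1.3]
drill_bush 8 [592.8 -45.8  68.1] [1.4 0.8 2.6]
lever_knob 8 [489.3 -94.2  78.9] [2.4 0.9 1.6]
[559.25714328 -35.7951965 ] [-17.51631635  33.32412457] [ 0.2  0.8  1.9 -0.7 -0.5  0.6 -1.2 -0.2 -0.3 -0.5]
```

View pics/bc.png

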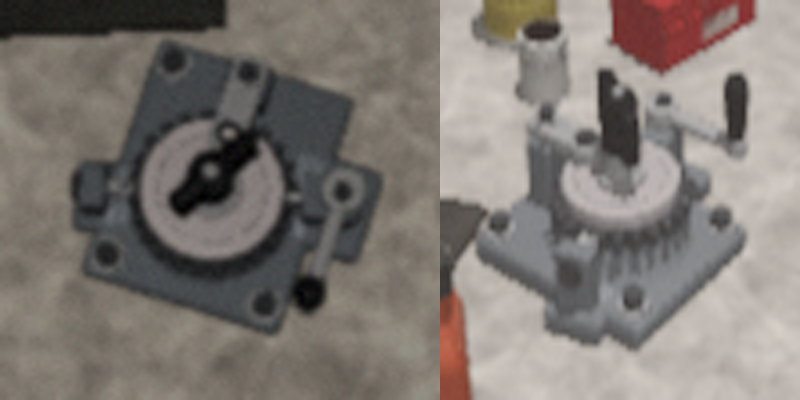

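The crop shows the lever closed at about (310,295) and the arm pointing up and slightly right. The wing handle points about 30° clockwise of the arm, so the head is two clicks past the bush and needs +30°. Next I'll move above the knob.

```bash
cat > go.py <<'E'
import sys,numpy as np
from scipy.spatial.transform import Rotation as R
from bench import sense
x,y,z,w=map(float,sys.argv[1:5]); s=sense(); q=R.from_euler("xyz",s["tcp_rot"],degrees=True)
g=R.from_euler("xyz",[180,0,w],degrees=True)
print("cm",(q.inv().apply(np.array([x,y,z])-s["tool_pos"])/10).round(2),"rad",(q.inv()*g).as_rotvec().round(3),"t",s["time"],s["joint_pos"].round(0),s["finger_gap"])
E
python3 -m handwheel '[[-0.06,2.8,-2.45,0,0,0,0],[-0.06,2.8,-2.45,0,0,0,0],[-0.06,2.8,-2.45,0,0,0,0],[-0.06,2.8,-2.45,0,0,0,0],[-0.06,2.8,-2.45,0,0,0,0],[-0.06,2.8,-2.45,0,0,0,0],[-0.06,2.8,-2.45,0,0,0,0],[-0.06,2.8,-2.45,0,0,0,0],[-0.06,2.8,-2.45,0,0,0,0],[-0.06,2.8,-2.45,0,0,0,0],[-0.06,2.8,-2.45,0,0,0,0],[-0.06,2.8,-2.45,0,0,0,0]]' 20
python3 go.py 489 -95 150 -17.5
```

```text
time: 4.4
tool_pos: [396.1, -222.6, 248.6]
tcp_rot: [180.0, -0.0, 12.8]
ft_force: [0.5, -1.4, -0.1]
finger_gap: 39.9
grip_force: 0.0
cm [ 11.87 -10.4    9.86] rad [ 0.001 -0.001  0.528] t 4.4 [-36. -16. 107.  -0.  88.  41.] 39.865924944386656
```

```bash
python3 -m handwheel '[[-0.06,2.37,-2.08,1.6,0,0,0],[-0.06,2.37,-2.08,1.6,0,0,0],[-0.06,2.37,-2.08,1.6,0,0,0],[-0.06,2.37,-2.08,1.6,0,0,0],[-0.06,2.37,-2.08,1.6,0,0,0],[-0.06,0,0,0,0,0,0.106],[-0.06,0,0,0,0,0,0.106],[-0.06,0,0,0,0,0,0.106],[-0.06,0,0,0,0,0,0.106],[-0.06,0,0,0,0,0,0.106],[-0.06,0,0,0,0,0,0]]'
python3 go.py 489 -95 78 -17.5
```

```text
time: 5.32
tool_pos: [488.0, -96.5, 168.4]
tcp_rot: [180.0, -0.0, -17.9]
ft_force: [-0.9, -0.5, -0.3]
finger_gap: 40.2
grip_force: 0.0
cm [ 0.05 -0.18  9.04] rad [ 0.    -0.    -0.007] t 5.3167 [-17.  -6. 107.  -0.  79.  91.] 40.17495077104379
```

```bash
python3 -m handwheel '[[-0.06,0,-0.1,2.2,0,0,0],[-0.06,0,0,2.2,0,0,0],[-0.06,0,0,2.2,0,0,0],[-0.06,0,0,2.2,0,0,0],[-0.06,0,0,0,0,0,0],[-0.06,0,0,0,0,0,0]]'
python3 - <<'E'
from h import *
for c in ("top","side"):
    s=snapshot(c)
    o=(200,130) if c=="top" else (185,120)
    k=s["image"][o[1]:o[1]+120,o[0]:o[0]+120,::-1]
    globals()[c]=cv2.resize(k,(400,400),interpolation=2)
cv2.imwrite("pics/d.png",np.hstack([top,side]))
E
```

```text
time: 5.82
tool_pos: [487.1, -95.3, 79.4]
tcp_rot: [180.0, 0.2, -17.5]
ft_force: [-0.4, 0.1, 0.8]
finger_gap: 40.0
grip_force: 0.0
```

View pics/d.png

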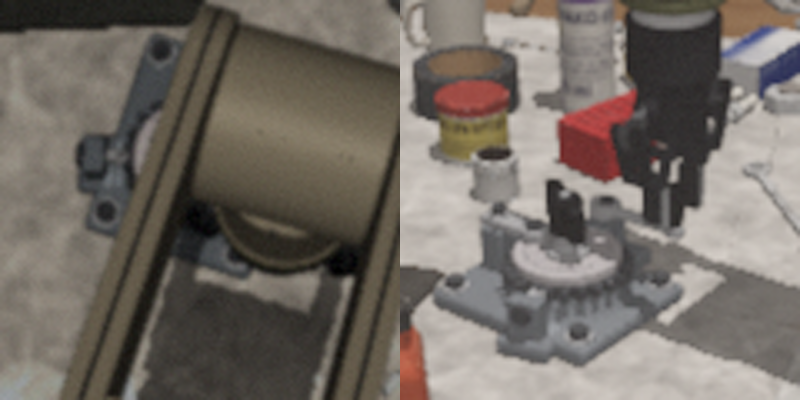

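The side view shows the knob between the fingers at about (665,210). Next I'll narrow the cage and swing the lever.

```bash
python3 -m handwheel '[[-0.4,0,0,0,0,0,0],[-0.4,0,0,0,0,0,0],[-0.4,0.035,0.7,0,0,0,-0.1],[-0.4,0.035,0.7,0,0,0,-0.1],[-0.4,0.035,0.7,0,0,0,-0.1],[-0.4,0.035,0.7,0,0,0,-0.1],[-0.4,0.035,0.7,0,0,0,-0.1],[-0.4,0.035,0.7,0,0,0,-0.1],[-0.4,0.035,0.7,0,0,0,-0.1],[-0.4,0.035,0.7,0,0,0,-0.1],[-0.4,0.035,0.7,0,0,0,-0.1],[-0.4,0.035,0.7,0,0,0,-0.1]]'
python3 - <<'E'
import numpy as np
a=np.radians(-17.5);l=1.7
R=np.array([[np.cos(a),-np.sin(a)],[np.sin(a),np.cos(a)]])
for l in (1.0,1.7,1.75):print(l,np.array([559.3,-35.8])+R@(np.array([20.7,-77.3])-70*np.array([np.cos(l),np.sin(l)])),-17.5+np.degrees(l))
E
```

```text
time: 6.92
tool_pos: [501.8, -162.1, 81.4]
tcp_rot: [179.9, -0.0, 40.0]
ft_force: [0.0, 1.8, 0.9]
finger_gap: 25.4
grip_force: 0.4
1.0 [ 502.01423548 -160.55064769] 39.79577951308232
1.7 [ 543.52510988 -184.66275815] 79.90282517223994
1.75 [ 546.98480285 -185.18998931] 82.76761414789407
```

```bash
python3 -m handwheel '[[-0.4,0.035,0.7,0.03,0,0,-0.1],[-0.4,0.035,0.7,0.03,0,0,-0.1],[-0.4,0.035,0.7,0.03,0,0,-0.1],[-0.4,0.035,0.7,0.03,0,0,-0.1],[-0.4,0.035,0.7,0.03,0,0,-0.1],[-0.4,0.035,0.7,0.03,0,0,-0.1],[-0.4,0.035,0.7,0.03,0,0,-0.1],[-0.4,0,0.3,0,0,0,0],[-0.4,0,0,0,0,0,0],[-0.4,0,0,0,0,0,0]]'
python3 go.py 544 -185 160 79.9
```

```text
time: 7.75
tool_pos: [544.0, -186.4, 78.7]
tcp_rot: [-179.8, 0.0, 79.8]
ft_force: [-12.2, 0.6, 7.7]
finger_gap: 25.6
grip_force: 5.8
cm [ 0.13 -0.06 -8.13] rad [-0.004  0.    -0.002] t 7.75 [-24.  12.  98.  -0.  70. -14.] 25.59131519175123
```

```bash
python3 -m handwheel '[[-0.06,0,-0.25,0,0,0,0],[-0.06,0,0,0,0,0,0],[-0.06,0,0,-2,0,0,0],[-0.06,0,0,-3,0,0,0],[-0.06,0,0,-3,0,0,0],[-0.06,0,0,0,0,0,0],[-0.06,0,0,0,0,0,0]]'
python3 go.py 559 -36 150 132.5
python3 - <<'E'
from h import *
look(["lever_knob","drilled_hole","head_handle"])
E
```

```text
time: 8.33
tool_pos: [545.3, -186.7, 161.7]
tcp_rot: [179.6, 0.1, 79.8]
ft_force: [0.1, 0.7, 0.3]
finger_gap: 40.2
grip_force: 0.0
cm [15.08 -1.33  1.14] rad [ 0.005  0.004 -0.92 ] t 8.3333 [-24.   7.  95.   0.  78. -14.] 40.1526512436508
top lever_knob 0.4 [ 542.5 -182.2   79.8] [319. 180.]
top drilled_hole 0.78 [582.5 -66.7  51.5] [270. 167.]
top head_handle 0.56 [555.7 -38.4  88.3] [259. 175.]
side lever_knob 0.46 [ 539.5 -184.3   78.2] [260. 165.]
side drilled_hole 0.87 [583.4 -61.3  51. ] [230. 189.]
side head_handle 0.63 [559.2 -36.4  87. ] [234. 183.]
```

The lever is open: the knob reads (541,-183) against a predicted (543.5,-184.7). Next is the handle.

```bash
python3 -m handwheel '[[-0.06,3,-0.26,0,0,0,0],[-0.06,3,-0.26,0,0,0,0],[-0.06,3,-0.26,0,0,0,0],[-0.06,3,-0.26,0,0,0,0],[-0.06,3,-0.26,0,0,0,0],[-0.06,0,0,0,0,0,-0.115],[-0.06,0,0,0,0,0,-0.115],[-0.06,0,0,0,0,0,-0.115],[-0.06,0,0,0,0,0,-0.115],[-0.06,0,0,0,0,0,-0.115],[-0.06,0,0,0,0,0,-0.115],[-0.06,0,0,0,0,0,-0.115]]'
python3 -m handwheel '[[-0.06,0,0,0,0,0,-0.115],[-0.06,0,0,0,0,0,0],[-0.06,0,0,0,0,0,0]]'
python3 go.py 559 -36 92 132.5
```

```text
time: 9.73
tool_pos: [556.7, -35.9, 157.7]
tcp_rot: [-180.0, -0.0, 126.3]
ft_force: [-0.1, 0.5, 0.5]
finger_gap: 40.0
grip_force: 0.0
time: 9.98
tool_pos: [556.7, -36.0, 157.8]
tcp_rot: [-180.0, -0.0, 132.3]
ft_force: [0.1, 0.1, -0.2]
finger_gap: 39.9
grip_force: 0.0
cm [-0.16  0.17  6.58] rad [-0.    -0.001 -0.003] t 9.9833 [ -9.   5.  98.   0.  77. -51.] 39.918841700287274
```

```bash
python3 -m handwheel '[[-0.06,-0.16,0.17,2.2,0,0,0],[-0.06,0,0,2.2,0,0,0],[-0.06,0,0,2.2,0,0,0],[-0.06,0,0,0,0,0,0],[-0.6,0,0,0,0,0,0],[-0.9,0,0,0,0,0,0],[-0.9,0,0,0,0,0,0],[-0.9,0,0,0,0,0,0],[-0.9,0,0,0,0,0,0]]' 40
python3 go.py 559 -36 92 132.5
```

```text
time: 10.73
tool_pos: [558.6, -37.1, 93.5]
tcp_rot: [-179.9, 0.0, 132.4]
ft_force: [-7.2, -5.2, 0.0]
finger_gap: 13.0
grip_force: 41.2
cm [0.06 0.1  0.14] rad [-0.002  0.    -0.002] t 10.7333 [ -9.   9. 101.  -0.  71. -51.] 13.038168284995733
```

```bash
python3 -m handwheel '[[-0.9,0,0,0,0,0,0.066],[-0.9,0,0,0,0,0,0.066],[-0.9,0,0,0,0,0,0.066],[-0.9,0,0,0,0,0,0.066],[-0.9,0,0,0,0,0,0.066],[-0.9,0,0,0,0,0,0.066],[-0.9,0,0,0,0,0,0.066],[-0.9,0,0,0,0,0,0.066],[-0.9,0,0,0,0,0,0],[-0.9,0,0,0,0,0,0],[-0.9,0,0,0,0,0,0]]'
python3 - <<'E'
from h import *
print(sense()["wrist_torque"])
look(["drilled_hole","head_handle","lever_knob"])
E
```

```text
time: 11.65
tool_pos: [558.7, -37.1, 93.4]
tcp_rot: [-179.9, 0.1, 102.2]
ft_force: [-6.7, -4.3, -0.6]
finger_gap: 13.2
grip_force: 41.1
[-0.60189094  0.88074696 -0.1951662 ]
top drilled_hole 0.84 [564.9 -70.2  50.8] [272. 174.]
top head_handle 0.83 [557.8 -36.9  91.9] [258. 173.]
top lever_knob 0.67 [ 541.9 -182.6   79.9] [319. 181.]
side drilled_hole 0.85 [566.  -71.1  53.6] [237. 188.]
side head_handle 0.7 [559.5 -36.6  89.9] [234. 182.]
side lever_knob 0.71 [ 541.2 -184.8   78.3] [259. 164.]
```

```bash
python3 -m handwheel '[[-0.06,0,0,0,0,0,0],[-0.06,0,0,0,0,0,0],[-0.06,0,0,0,0,0,0],[-0.06,0,0,0,0,0,0],[-0.06,0,0,-3,0,0,0],[-0.06,0,0,-3,0,0,0],[-0.06,0,0,-1,0,0,0],[-0.06,0,0,0,0,0,0],[-0.06,0,0,0,0,0,0]]'
python3 - <<'E'
from fit import *
M=fit(3,save="e"); f=solve(M)
r=least_squares(f,[558,-37,-.3,1.,1.7]);print(r.x[:2],np.degrees(r.x[2:4]),r.x[4],r.fun.round(1))
t=cv2.imread("pics/e_top.png")[130:230,205:345];s=cv2.imread("pics/e_side.png")[140:240,185:285]
cv2.imwrite("pics/ec.png",np.hstack([cv2.resize(t,(448,320),interpolation=2),cv2.resize(s,(320,320),interpolation=2)]))
E
python3 go.py 543.5 -184.7 160 79.9
```

```text
time: 12.8
tool_pos: [560.0, -36.0, 163.0]
tcp_rot: [179.9, 0.0, 102.3]
ft_force: [-0.7, -0.5, -0.4]
finger_gap: 40.3
grip_force: 0.0
fixture 6 [559.4 -35.8  -2.8] [  3.9 102.3   2.6]
head_handle 5 [557.4 -35.6  88.8] [ 6.4 59.9  4.8]
drilled_hole 6 [565.6 -70.7  51.5] [1.1 0.9 1. ]
drill_bush 6 [590.8 -45.2  68.2] [2.  0.6 2.5]
lever_knob 6 [ 540.8 -184.9   78.2] [1.5 1.1 0.9]
[558.34004061 -36.33508877] [-15.64330479  62.50757045] 1.6049630253390275 [-1.1 -0.5  0.9 -0.7 -0.2  1.1  0.3 -0.4  0.1  0.5]
cm [-14.2   -4.69   0.22] rad [-0.   -0.    0.39] t 14.6 [ -9.   5.  97.   0.  78. -21.] 40.116016501359745
```

View pics/ec.png

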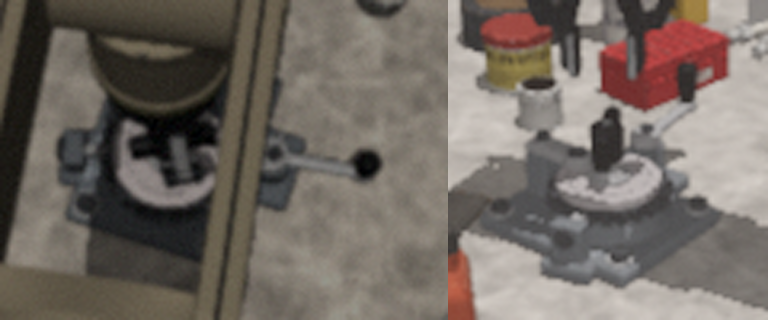

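The head sits at about 60° (drilled hole at (565.6,-70.7)) and the lever stands open with its knob at (365,165) in the crop. Now I'll return to the knob.

```bash
python3 -m handwheel '[[-0.06,-2.84,-0.94,0,0,0,0],[-0.06,-2.84,-0.94,0,0,0,0],[-0.06,-2.84,-0.94,0,0,0,0],[-0.06,-2.84,-0.94,0,0,0,0],[-0.06,-2.84,-0.94,0,0,0,0],[-0.06,0,0,0,0,0,0.1],[-0.06,0,0,0,0,0,0.1],[-0.06,0,0,0,0,0,0.1],[-0.06,0,0,0,0,0,0.09],[-0.06,0,0,0,0,0,0],[-0.06,0,0,0,0,0,0]]'
python3 go.py 542.5 -185 79 79.9
```

```text
time: 15.52
tool_pos: [543.5, -184.8, 162.2]
tcp_rot: [180.0, -0.0, 80.1]
ft_force: [-0.5, -0.0, -0.0]
finger_gap: 40.2
grip_force: 0.0
cm [-0.04 -0.09  8.32] rad [ 0.    -0.     0.003] t 15.5167 [-24.   7.  95.   0.  78. -14.] 40.15777888333463
```

```bash
python3 -m handwheel '[[-0.06,0,-0.1,2.8,0,0,0],[-0.06,0,0,2.8,0,0,0],[-0.06,0,0,2.7,0,0,0],[-0.06,0,0,0,0,0,0],[-0.4,0,0,0,0,0,0],[-0.4,0,0,0,0,0,0],[-0.4,0.035,-0.7,0,0,0,0.1],[-0.4,0.035,-0.7,0,0,0,0.1],[-0.4,0.035,-0.7,0,0,0,0.1],[-0.4,0.035,-0.7,0,0,0,0.1],[-0.4,0.035,-0.7,0,0,0,0.1],[-0.4,0.035,-0.7,0,0,0,0.1]]'
python3 -m handwheel '[[-0.4,0.035,-0.7,0,0,0,0.1],[-0.4,0.035,-0.7,0,0,0,0.1],[-0.4,0.035,-0.7,0,0,0,0.1],[-0.4,0.035,-0.7,0,0,0,0.1],[-0.4,0.035,-0.7,0,0,0,0.1],[-0.4,0.035,-0.7,0,0,0,0.1],[-0.4,0.035,-0.7,0,0,0,0.1],[-0.4,0.035,-0.7,0,0,0,0.1],[-0.4,0,0,0,0,0,0]]'
python3 go.py 489 -94.7 79 -17.5
```

```text
time: 16.52
tool_pos: [507.5, -167.0, 82.5]
tcp_rot: [179.7, -0.1, 45.3]
ft_force: [0.3, -3.4, -0.1]
finger_gap: 25.5
grip_force: 1.2
time: 17.27
tool_pos: [486.4, -114.9, 82.0]
tcp_rot: [179.9, -0.2, -0.5]
ft_force: [1.4, 1.2, 1.0]
finger_gap: 25.3
grip_force: 0.5
cm [ 0.24 -2.02  0.3 ] rad [ 0.    -0.004  0.297] t 17.2667 [-19.   0. 111.   0.  69.  71.] 25.34662164459332
```

```bash
python3 -m handwheel '[[-0.4,0.06,-0.7,0,0,0,0.1],[-0.4,0.06,-0.7,0,0,0,0.1],[-0.4,0.06,-0.7,0,0,0,0.1],[-0.4,0,-0.25,0,0,0,0],[-0.4,0,-0.2,0,0,0,0],[-0.4,0,0,0,0,0,0],[-0.4,0,0,0,0,0,0]]'
python3 go.py 489 -94.7 79 -17.5
```

```text
time: 17.85
tool_pos: [490.7, -92.4, 81.1]
tcp_rot: [179.8, -0.1, -17.1]
ft_force: [-3.6, -7.3, 4.9]
finger_gap: 25.6
grip_force: 4.1
cm [-0.1   0.27  0.21] rad [ 0.003 -0.003  0.007] t 17.85 [-16.   0. 111.  -0.  69.  91.] 25.591734713676466
```

```bash
python3 -m handwheel '[[-0.06,0,0.25,0,0,0,0],[-0.06,0,0,0,0,0,0],[-0.06,0,0,0,0,0,0],[-0.06,0,0,-3,0,0,0],[-0.06,0,0,-3,0,0,0],[-0.06,0,0,-3,0,0,0],[-0.06,-3,0,-3,0,0,0],[-0.06,-3,3,0,0,0,0],[-0.06,-2,3,0,0,0,0],[-0.06,0,3,0,0,0,0],[-0.06,0,3,0,0,0,0],[-0.06,0,0,0,0,0,0]]'
python3 - <<'E'
from fit import *
M=fit(4,save="g"); f=solve(M)
r=least_squares(f,[558,-37,-.3,1.,0.]);print(r.x[:2],np.degrees(r.x[2:4]),r.x[4],r.fun.round(1))
r=least_squares(lambda p:f(np.r_[559,-36,np.radians(-17.3),p]),[1.,0.]);print("fixed pose",np.degrees(r.x[0]),r.x[1])
t=cv2.imread("pics/g_top.png")[130:230,205:345];s=cv2.imread("pics/g_side.png")[140:240,185:285]
cv2.imwrite("pics/gc.png",np.hstack([cv2.resize(t,(448,320),interpolation=2),cv2.resize(s,(320,320),interpolation=2)]))
E
```

```text
time: 18.85
tool_pos: [376.7, -186.6, 199.3]
tcp_rot: [179.9, -0.1, -17.5]
ft_force: [-0.8, 0.8, -0.1]
finger_gap: 40.1
grip_force: 0.0
fixture 8 [559.6 -36.2  -3.2] [3.1 1.8 3.7]
head_handle 7 [556.5 -36.9  88. ] [ 19.3 103.2  31.4]
drilled_hole 8 [565.8 -70.8  51. ] [1.  1.4 0.6]
drill_bush 8 [592.  -46.2  67.1] [1.2 1.2 2.9]
lever_knob 8 [488.8 -93.4  79.6] [1.1 0.8 1.3]
[558.49863376 -36.67119041] [-17.35710073  60.58446743] -0.03267279857481889 [-1.2 -0.5  2.   0.2 -0.2  0.9 -1.  -0.6  0.4 -0.1]
fixed pose 61.65904330795171 -0.022042779696932913
```

View pics/gc.png

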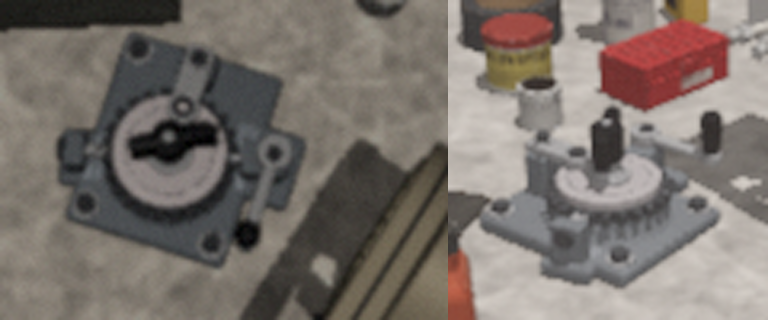

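The lever is closed with its knob at (246,235), the same place as at the start. The handle points right to about (215,130), which puts the head at 60°, and the arm is clear.

```bash
python3 -c "from bench import *;print(hand_in())"
```

```text
the job is handed in; nothing more can be done
None
```

I opened the lever, turned the head two clicks clockwise to the fourth click past the bush (measured about 61°, target 60°), closed the lever again and handed the job in at about 19 s; the loose things were not touched, and hand-in returned no verdict.

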